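# Find the key that opens the cash box

## Robot

A 6-joint arm with a two-finger parallel gripper is mounted at the origin on a cart in front of the work surface, level with it; the furniture and walls round the work are solid. World frame = base frame: x ahead of the robot, y to its left, z up, the work surface at z = 0. Lengths are in m, angles in rad, forces in N, time in s.
With the tool pointing down it reaches from about 0.375 to 0.9 m from the base axis. Payload 3.1 kg.
Tool frame: the origin (TCP) lies midway between the tips of the shut fingers; the grasp point (between the pads) lies 19 mm behind it; x points along the fingers, z is the direction in which the jaws open and shut, and the axes are right-handed (so a half turn about x gives the same grasp; the last joint's range is limited). The gripper opens to 85 mm and grips with 20 to 120 N. Pads are 22 mm wide; open, the fingers measure 114 mm over their backs; the gripper's body (76 mm by 85 mm) begins 54 mm behind the grasp point. The pads swing forward as they close: fully open they stand 13 mm farther back than shut.
Start: joints at [1.063, 0.527, 1.433, -0, 1.181, -0.178], TCP at [0.202, 0.592, 0.231] pointing down, gripper open.
Joint ranges: [-3.08, 3.08], [-0.75, 2.2], [0.22, 2.44], [-1.43, 4.57], [0, 2.65], [-2.85, 2.85]. Speed limits (rad/s): [2.79, 2.79, 3.14, 3.14, 3.14, 3.14].

## Interface

Orientations are given as a unit quaternion [x, y, z, w].
In Python, from station import status, snapshot, camera_params, ticket gives the robot as it stands.
- The arm moves only by the tool arm_command, never from a script. Its argument "series" is a list that holds one entry, the list of rows, each a list of 4 numbers: the shift along the tool's x, y, z in mm, then the turn about the tool's x in rad. A call has 1 to 10 rows; each row shifts and turns the commanded pose from where the row before left it, along the tool's axes as they then stand; what a row does not reach is not made up. A row lasts 1/10 s, in which the tool goes at most 50 mm and 8.59 degrees, less where a joint would pass 70% of its speed; a pose out of reach is approached as far as the arm can. A call is refused whole if a number of a shift passes 50 or a number of a turn 0.15, either way. A call with a gripper value outside its range is refused whole. "jaw" is the opening in per cent of the stroke, from 0 (shut) to 100 (fully open), set as the call begins (left out, the last holds). The fingers move at their own pace and stop on an object; "force" is the grip in N (left out, the last holds). Time passes only in rows, so rows that do not move let the fingers close. It gives the time, the measured TCP pose, the force and the opening at its end, in the units of the state.
- status.sense(): the state, without advancing time (a new reading comes with each control period).
- snapshot(name): name is "side" or "top"; returns the picture (384x512x3 uint8, red, green, blue); there is no depth.
- camera_params(name): a dict with "fovy" (degrees; the focal length in pixels is half the picture's height over the tangent of half this angle, whatever the lens; pixels are square), "cx", "cy" (the principal point, pixels), "k1" (the pictures are not rectified: a ray, as slopes to the right and down, at radius r is drawn at 1 + k1 r^2 times it, then the intrinsics apply), "extrinsics" (4x4, takes a point from camera to world coordinates). Camera axes: x right, y down, z forward; pixel columns grow to the right and rows downward; lengths in m; the calibration is good to about 2 mm. A picture is of the moment at which its call begins. camera_params takes no time and is no camera call.
- ticket.sign_off(): hands the job in, once; it reports no verdict.
The state is a dict: "t": time; "q": joint angles; "qd": joint speeds; "tau": joint torques, N m; "tcp_pos": TCP position; "tool_rot": TCP orientation; "force": force on the tool from outside, world axes, zero at the start; "ft_torque": the same for the moment, N m; "finger_gap": opening from 0.0 (shut) to 1.0 (fully open).
Only numpy, scipy, OpenCV 4.12 (cv2) and the standard library are available. Lean on these libraries where they do the work, as an engineer would, in place of code of your own. Each camera call takes 0.05 s, during which the arm holds its last target. There are 200 camera calls.

## Task

One of the three keys in the wooden stand opens the cam lock in the top of the blue cash box. Try them one at a time: push the key fully home in the lock and turn it clockwise; if it will not turn, put it in the red half of the tray before you take the next. When one does turn, turn the latch all the way to open, draw that key out and put it in the green half of the tray, leaving any untried keys in the stand, the latch open and the other things on the worktop where they are.

Things in the scene. Friction and masses are not known exactly. Their poses are not given: they have to be found in the camera images.
- key_a: Key, yellow plastic head, upright in the stand; all three alike but for the height of the pair of teeth at the blade's lower end. Origin: bottom centre of the blade tip; z up to the head, x along the width, y through the thickness. Steel blade z 0-46, 26 (x) x 5 (y); flange z 46-50, 40 x 14; head z 50-80, 32 (x) x 10 (y): grasp across the 10. About 45 g. Same either way round (half turn about z).
- key_b: Key, blue plastic head, upright in the stand; all three alike but for the height of the pair of teeth at the blade's lower end. Origin: bottom centre of the blade tip; z up to the head, x along the width, y through the thickness. Steel blade z 0-46, 26 (x) x 5 (y); flange z 46-50, 40 x 14; head z 50-80, 32 (x) x 10 (y): grasp across the 10. About 45 g. Same either way round (half turn about z).
- key_c: Key, black plastic head, upright in the stand; all three alike but for the height of the pair of teeth at the blade's lower end. Origin: bottom centre of the blade tip; z up to the head, x along the width, y through the thickness. Steel blade z 0-46, 26 (x) x 5 (y); flange z 46-50, 40 x 14; head z 50-80, 32 (x) x 10 (y): grasp across the 10. About 45 g. Same either way round (half turn about z).
- key_a_seat (a point): point on the axis of key_a at the underside of its flange, 46 above the blade tip; it meets lock when the key is fully home
- key_b_seat (a point): point on the axis of key_b at the underside of its flange, 46 above the blade tip; it meets lock when the key is fully home
- key_c_seat (a point): point on the axis of key_c at the underside of its flange, 46 above the blade tip; it meets lock when the key is fully home
- key_a_mid (a point): point on the axis of key_a, 40 above the blade tip, about half its length
- key_b_mid (a point): point on the axis of key_b, 40 above the blade tip, about half its length
- key_c_mid (a point): point on the axis of key_c, 40 above the blade tip, about half its length
- cash_box: Blue steel cash box fixed to the worktop, 140 (x) x 130 (y) x 70 high, origin at the centre of its underside. In the front (-x) strip of its top is the lock, in a flat aluminium bezel of 68 diameter, top 73 above the worktop; behind it (from 34 behind the lock axis) the hinged lid, whose front edge pops up by about 9 as the latch opens. Hollow under the lock.
- lock (a point): On the vertical lock axis at the top of the keyway, 36 in front (-x) of the box middle, 73 above the worktop; axes as the box. Keyway: slot 29 x 8, 2.5 chamfer, in a brass rotor flush with the bezel; long along x of this point when shut. A key goes straight down 46, until its flange rests on the rotor. Only one key turns, if home to within 2 mm; which one changes and cannot be seen.
- cam (a joint): Turn of rotor and latch: 0 shut, grows clockwise seen from above, stop at 1.3 rad, fully open (red dot on the rotor at the green mark). Friction about 0.06 N m, stays where left; moved by a key only. The right key turns freely; a wrong one stops hard on a hidden ward after 0.1 to 0.3 rad. Keys have about 0.12 rad play in the slot. A key can be drawn out only at 0 or fully open.
- stand: Fixed wooden block, 176 (x) x 50 (y) x 50 high, origin at the centre of its underside; three through slots 29 x 8 (long along x) at x = -55, 0, +55 hold the keys upright, flange on the top, blade width along x. Which key is in which slot varies.
- tray: Fixed shallow grey tray, 232 (x) x 150 (y) x 22 high, walls 4, floor 4 above the worktop, a wall across the middle; red half on its -x side, green half on its +x side, each 110 x 142 inside. Origin at the centre of its underside.
- tray_red (a point): centre of the floor of the red half: for keys that do not turn the latch
- tray_green (a point): centre of the floor of the green half: for the key that opened it
- pepper_mill: clear and grey pepper shaker, 44 wide, 90 high; bystander
- spice_a: spice jar with dark cap, 41 wide, 105 high; bystander
- water_glass: drinking glass, 80 wide, 91 high; bystander
- label_tape: roll of tan tape lying flat, 98 wide, 25 high; bystander
- sesame_jar: glass jar with grey lid, 54 wide, 85 high; bystander
Things that resemble listed ones, but are neither listed nor needed, are in the scene too. What is shaped like the key_b but pink is not meant.

How it is judged:
On the way:
1. a key is fully home in the lock (flange within 6 mm of the rotor) and the latch is turned open (past 1.1 rad) (value of joint cam above 1.1 rad and distance between any of key_a_seat, key_b_seat, key_c_seat and lock below 0.006 m), for 0.2 s.
At the end, for the whole second after the job is handed in: The latch is open (past 1.1 rad); one key is in the green half of the tray (its middle inside the half's outline seen from above, 114 x 150 mm, and less than 60 mm above the worktop), each other key is in the red half (same limits) or upright in the stand; all keys are at rest (value of joint cam above 1.1 rad and linear speed of each of key_a, key_b, key_c below 0.02 m/s and (((x of key_a_mid in the frame of tray_green between -0.057 and 0.057 m and y of key_a_mid in the frame of tray_green between -0.075 and 0.075 m and height (world z) of key_a_mid below 0.06 m) and ((horizontal distance between key_b_mid and stand below 0.066 m and height (world z) of key_b_mid below 0.054 m and angle between key_b's own z axis and vertical below 0.2 rad) or (x of key_b_mid in the frame of tray_red between -0.057 and 0.057 m and y of key_b_mid in the frame of tray_red between -0.075 and 0.075 m and height (world z) of key_b_mid below 0.06 m)) and ((horizontal distance between key_c_mid and stand below 0.066 m and height (world z) of key_c_mid below 0.054 m and angle between key_c's own z axis and vertical below 0.2 rad) or (x of key_c_mid in the frame of tray_red between -0.057 and 0.057 m and y of key_c_mid in the frame of tray_red between -0.075 and 0.075 m and height (world z) of key_c_mid below 0.06 m))) or ((x of key_b_mid in the frame of tray_green between -0.057 and 0.057 m and y of key_b_mid in the frame of tray_green between -0.075 and 0.075 m and height (world z) of key_b_mid below 0.06 m) and ((horizontal distance between key_a_mid and stand below 0.066 m and height (world z) of key_a_mid below 0.054 m and angle between key_a's own z axis and vertical below 0.2 rad) or (x of key_a_mid in the frame of tray_red between -0.057 and 0.057 m and y of key_a_mid in the frame of tray_red between -0.075 and 0.075 m and height (world z) of key_a_mid below 0.06 m)) and ((horizontal distance between key_c_mid and stand below 0.066 m and height (world z) of key_c_mid below 0.054 m and angle between key_c's own z axis and vertical below 0.2 rad) or (x of key_c_mid in the frame of tray_red between -0.057 and 0.057 m and y of key_c_mid in the frame of tray_red between -0.075 and 0.075 m and height (world z) of key_c_mid below 0.06 m))) or ((x of key_c_mid in the frame of tray_green between -0.057 and 0.057 m and y of key_c_mid in the frame of tray_green between -0.075 and 0.075 m and height (world z) of key_c_mid below 0.06 m) and ((horizontal distance between key_a_mid and stand below 0.066 m and height (world z) of key_a_mid below 0.054 m and angle between key_a's own z axis and vertical below 0.2 rad) or (x of key_a_mid in the frame of tray_red between -0.057 and 0.057 m and y of key_a_mid in the frame of tray_red between -0.075 and 0.075 m and height (world z) of key_a_mid below 0.06 m)) and ((horizontal distance between key_b_mid and stand below 0.066 m and height (world z) of key_b_mid below 0.054 m and angle between key_b's own z axis and vertical below 0.2 rad) or (x of key_b_mid in the frame of tray_red between -0.057 and 0.057 m and y of key_b_mid in the frame of tray_red between -0.075 and 0.075 m and height (world z) of key_b_mid below 0.06 m))))); the robot touches nothing.
It fails at once if a key is in the green half of the tray while the latch is still shut (below 0.5 rad) (value of joint cam below 0.5 rad and ((x of key_a_mid in the frame of tray_green between -0.057 and 0.057 m and y of key_a_mid in the frame of tray_green between -0.075 and 0.075 m and height (world z) of key_a_mid below 0.06 m) or (x of key_b_mid in the frame of tray_green between -0.057 and 0.057 m and y of key_b_mid in the frame of tray_green between -0.075 and 0.075 m and height (world z) of key_b_mid below 0.06 m) or (x of key_c_mid in the frame of tray_green between -0.057 and 0.057 m and y of key_c_mid in the frame of tray_green between -0.075 and 0.075 m and height (world z) of key_c_mid below 0.06 m))).
It fails at once if with the latch open (past 1.1 rad), two or more keys are out of both the stand and the red half (value of joint cam above 1.1 rad and ((not (horizontal distance between key_a_mid and stand below 0.066 m and height (world z) of key_a_mid below 0.054 m and angle between key_a's own z axis and vertical below 0.2 rad) and not (x of key_a_mid in the frame of tray_red between -0.057 and 0.057 m and y of key_a_mid in the frame of tray_red between -0.075 and 0.075 m and height (world z) of key_a_mid below 0.06 m) and not (horizontal distance between key_b_mid and stand below 0.066 m and height (world z) of key_b_mid below 0.054 m and angle between key_b's own z axis and vertical below 0.2 rad) and not (x of key_b_mid in the frame of tray_red between -0.057 and 0.057 m and y of key_b_mid in the frame of tray_red between -0.075 and 0.075 m and height (world z) of key_b_mid below 0.06 m)) or (not (horizontal distance between key_a_mid and stand below 0.066 m and height (world z) of key_a_mid below 0.054 m and angle between key_a's own z axis and vertical below 0.2 rad) and not (x of key_a_mid in the frame of tray_red between -0.057 and 0.057 m and y of key_a_mid in the frame of tray_red between -0.075 and 0.075 m and height (world z) of key_a_mid below 0.06 m) and not (horizontal distance between key_c_mid and stand below 0.066 m and height (world z) of key_c_mid below 0.054 m and angle between key_c's own z axis and vertical below 0.2 rad) and not (x of key_c_mid in the frame of tray_red between -0.057 and 0.057 m and y of key_c_mid in the frame of tray_red between -0.075 and 0.075 m and height (world z) of key_c_mid below 0.06 m)) or (not (horizontal distance between key_b_mid and stand below 0.066 m and height (world z) of key_b_mid below 0.054 m and angle between key_b's own z axis and vertical below 0.2 rad) and not (x of key_b_mid in the frame of tray_red between -0.057 and 0.057 m and y of key_b_mid in the frame of tray_red between -0.075 and 0.075 m and height (world z) of key_b_mid below 0.06 m) and not (horizontal distance between key_c_mid and stand below 0.066 m and height (world z) of key_c_mid below 0.054 m and angle between key_c's own z axis and vertical below 0.2 rad) and not (x of key_c_mid in the frame of tray_red between -0.057 and 0.057 m and y of key_c_mid in the frame of tray_red between -0.075 and 0.075 m and height (world z) of key_c_mid below 0.06 m)))).
It fails at once if with the latch open (past 1.1 rad), all three keys are in the stand or the red half (the key that opened it belongs in the green half) (value of joint cam above 1.1 rad and ((horizontal distance between key_a_mid and stand below 0.066 m and height (world z) of key_a_mid below 0.054 m and angle between key_a's own z axis and vertical below 0.2 rad) or (x of key_a_mid in the frame of tray_red between -0.057 and 0.057 m and y of key_a_mid in the frame of tray_red between -0.075 and 0.075 m and height (world z) of key_a_mid below 0.06 m)) and ((horizontal distance between key_b_mid and stand below 0.066 m and height (world z) of key_b_mid below 0.054 m and angle between key_b's own z axis and vertical below 0.2 rad) or (x of key_b_mid in the frame of tray_red between -0.057 and 0.057 m and y of key_b_mid in the frame of tray_red between -0.075 and 0.075 m and height (world z) of key_b_mid below 0.06 m)) and ((horizontal distance between key_c_mid and stand below 0.066 m and height (world z) of key_c_mid below 0.054 m and angle between key_c's own z axis and vertical below 0.2 rad) or (x of key_c_mid in the frame of tray_red between -0.057 and 0.057 m and y of key_c_mid in the frame of tray_red between -0.075 and 0.075 m and height (world z) of key_c_mid below 0.06 m))).
It fails at once if a bystander is moved by more than 30 mm (distance of any of pepper_mill, spice_a, water_glass, label_tape, sesame_jar from where it was at the start of the episode above 0.03 m).
It also fails if it takes over 72 s, if anything falls off the work surface, if the arm or the gripper's body presses on something with over 40 N, if the wrist force passes 120 N, or if a joint passes its speed limit or range.

## Working session

There is one attempt and no reset: what is moved stays moved. The work goes in short steps, Python scripts to look and compute and a tool call to move; the robot and the scene stay as the last step left them, time stands still between calls to the robot, and variables do not carry over. Pictures are saved under pics/ and viewed, about 8 in all and at most 12, crops included, and the job is handed in when it is done.

Besides the shell and the picture viewer there is one more tool, called by a JSON object that holds its "name" and its "arguments". arm_command: Moves the arm, as the interface text tells. Its arguments: {"type":"object","properties":{"series":{"type":"array"},"jaw":{"type":"number"},"force":{"type":"number"}},"required":["series"]}

```bash
ls; mkdir -p pics; python3 - <<'E'
from station import status,snapshot,camera_params
import cv2
for n in("top","side"):
    cv2.imwrite(f"pics/{n}0.png",snapshot(n)[:,:,::-1]); p=camera_params(n);print(n,p)
print(status.sense())
E
```

```text
pics
top {'fovy': 55.22532000061114, 'cx': 252.150788265728, 'cy': 188.46843325282154, 'k1': -0.06576763751041377, 'extrinsics': array([[-0.10013387, -0.97104607,  0.21689339,  0.3238199 ],
       [-0.99496035,  0.09886533, -0.01671992, -0.11636363],
       [-0.00520742, -0.21747456, -0.9760521 ,  0.97740527],
       [ 0.        ,  0.        ,  0.        ,  1.        ]])}
side {'fovy': 46.47870609202346, 'cx': 248.38284471188376, 'cy': 183.94762091919318, 'k1': -0.00826213214316985, 'extrinsics': array([[ 0.85940066, -0.32728563,  0.392829  , -0.00872975],
       [-0.51124294, -0.53828822,  0.66998242, -0.9925198 ],
       [-0.00782039, -0.77661439, -0.62992772,  0.87861746],
       [ 0.        ,  0.        ,  0.        ,  1.        ]])}
{'t': 0.1, 'q': array([ 1.06349126e+00,  5.28404120e-01,  1.43377200e+00, -1.18049384e-05,
        1.18137832e+00, -1.78496077e-01]), 'qd': array([ 0.00029206, -0.00067743, -0.00409956, -0.0003599 , -0.0004353 ,
        0.00097565]), 'tau': array([-5.24402531e-04, -4.43304884e+01, -1.78585070e+01, -2.50762887e-04,
        3.88108136e-03, -1.26951156e-05]), 'tcp_pos': array([0.20148097, 0.59096073, 0.23041315]), 'tool_rot': array([-0.41172713,  0.57571438,  0.41112617,  0.5744641 ]), 'force': array([-0.44311831, -0.16507006,  0.07821508]), 'ft_torque': array([0.04207525, 0.00612981, 0.02949357]), 'finger_gap': 0.999379082036589}
```

View pics/top0.png

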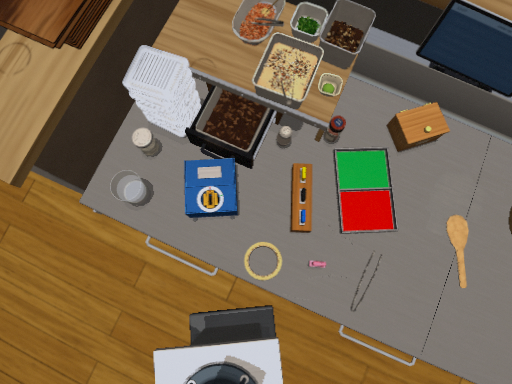

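View pics/side0.png

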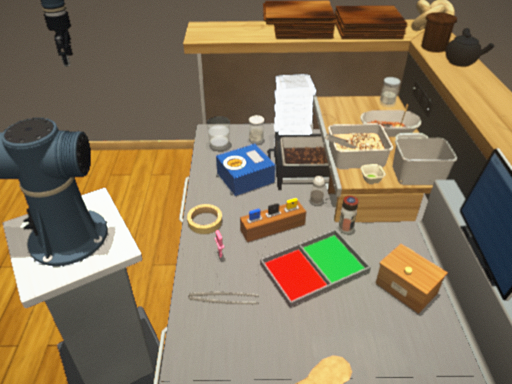

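```bash
cat > h.py <<'E'
import numpy as np,cv2
from station import status,snapshot,camera_params
def K(p):
    f=192/np.tan(np.radians(p["fovy"]/2)); return np.array([[f,0,p["cx"]],[0,f,p["cy"]],[0,0,1.]]),np.array([p["k1"],0,0,0,0.])
def px2w(n,uv,z):
    p=camera_params(n);k,d=K(p);E=p["extrinsics"]
    s=cv2.undistortPoints(np.array([[uv]],float),k,d)[0,0]
    r=E[:3,:3]@[s[0],s[1],1]; o=E[:3,3]; return o+r*(z-o[2])/r[2]
def w2px(n,P):
    p=camera_params(n);k,d=K(p);M=np.linalg.inv(p["extrinsics"])
    return cv2.projectPoints(np.atleast_2d(np.array(P,float)),cv2.Rodrigues(M[:3,:3])[0],M[:3,3],k,d)[0][:,0]
def crop(im,x,y,w,h,s):
    return cv2.resize(im[y:y+h,x:x+w,::-1],None,fx=s,fy=s,interpolation=cv2.INTER_CUBIC)
E
python3 - <<'E'
from h import *
im=snapshot("top"); a=crop(im,178,150,66,75,6);b=crop(im,284,155,38,84,6)
c=np.zeros((504,624,3),np.uint8);c[:450,:396]=a;c[:,396:]=b
cv2.imwrite("pics/c1.png",c)
im=snapshot("side"); a=crop(im,210,140,110,105,7.2)
cv2.imwrite("pics/c2.png",a[:600])
E
```

```text
(no output)
```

View pics/c1.png

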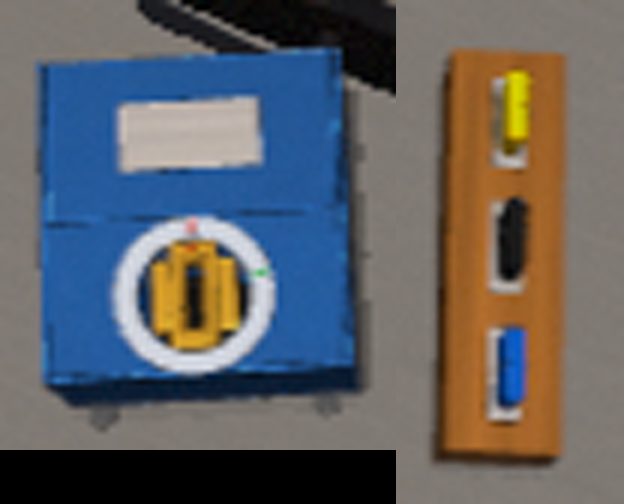

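View pics/c2.png

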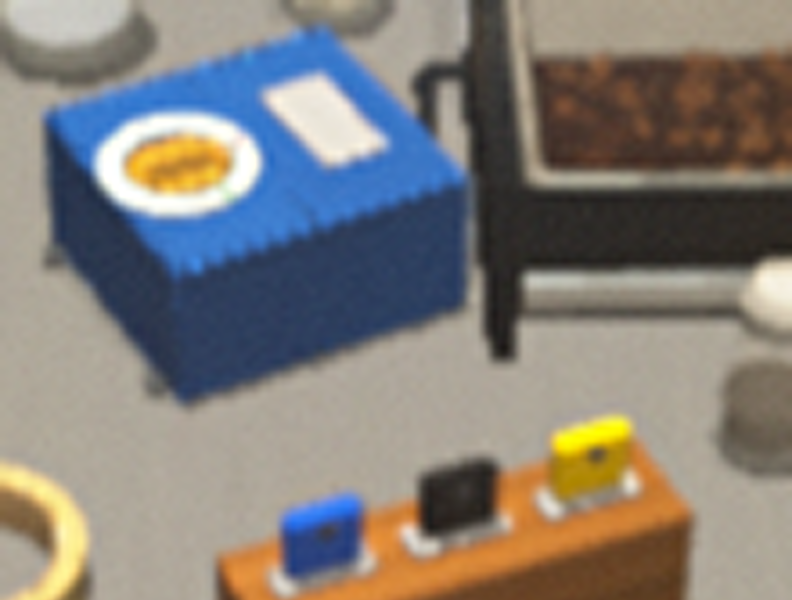

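```bash
python3 - <<'E'
from h import *
np.set_printoptions(precision=4,suppress=True)
A=lambda U,V:((U+.5)/6-.5+178,(V+.5)/6-.5+150)
B=lambda U,V:((U-396+.5)/6-.5+284,(V+.5)/6-.5+155)
S=lambda U,V:((U+.5)/7.2-.5+210,(V+.5)/7.2-.5+140)
print("lock",px2w("top",A(194.5,295.5),.073),px2w("side",S(178,163.5),.073))
bc=[px2w("top",A(*c),.07)[:2] for c in[(38,64),(338,48),(355,372),(45,385)]];print("box",np.array(bc))
ang=lambda a,b:np.degrees(np.arctan2(*(a-b)[::-1]))
print(ang(bc[0],bc[3]),ang(bc[1],bc[2]),ang(bc[0],bc[1])-90,np.mean(bc,0),[np.linalg.norm(bc[i]-bc[i-1]) for i in range(4)])
sc=[px2w("top",B(*c),.05)[:2] for c in[(454,50),(565,53),(558,457),(441,455)]];print("stand",np.array(sc))
print(ang(sc[0],sc[3]),ang(sc[1],sc[2]),ang(sc[0],sc[1])-90,np.mean(sc,0),[np.linalg.norm(sc[i]-sc[i-1]) for i in range(4)])
tc=[px2w("top",c,.022)[:2] for c in[(334,149.5),(389,148.5),(396,232),(341,233.5)]];print("tray",np.array(tc))
print(ang(tc[0],tc[3]),ang(tc[1],tc[2]),ang(tc[0],tc[1])-90,np.mean(tc,0))
# flanges (z=.054) centre-left visible; heads tops z=.084
for n,c in dict(y=(518,107),k=(515,235),b=(513,364)).items(): print(n,px2w("top",B(*c),.08))
for n,c in dict(y=(591,433),k=(457,480),b=(321,510)).items(): print(n,px2w("side",S(*c),.08))
from scipy.spatial.transform import Rotation as R
s=status.sense();print(R.from_quat(s['tool_rot']).as_matrix())
for n,z in [("pepper",(285,130)),("spice",(337,122)),("glass",(126,186)),("tape",(263,261)),("sesame",(143,135))]:print(n,px2w("top",z,.08))
E
```

```text
lock [ 0.509  -0.0238  0.073 ] [ 0.5105 -0.0234  0.073 ]
box [[ 0.6177  0.0362]
 [ 0.6116 -0.0932]
 [ 0.4705 -0.0877]
 [ 0.478   0.0416]]
-2.216222672722836 -2.2477811333972557 -2.729607237222936 [ 0.5444 -0.0258] [np.float64(0.13988502517008206), np.float64(0.12956200877693116), np.float64(0.14120418768582768), np.float64(0.1295027817004496)]
stand [[ 0.5875 -0.2467]
 [ 0.5812 -0.2951]
 [ 0.406  -0.2682]
 [ 0.4119 -0.2192]]
-8.89112979769998 -8.699141060485985 -7.371104523033395 [ 0.4966 -0.2573] [np.float64(0.17772045478973947), np.float64(0.04874236525353544), np.float64(0.17727631928946128), np.float64(0.04934985317782347)]
tray [[ 0.6222 -0.3667]
 [ 0.6102 -0.5192]
 [ 0.3816 -0.4962]
 [ 0.3931 -0.3509]]
-3.9428742274580912 -5.759846422629775 -4.506540431160701 [ 0.5018 -0.4333]
y [ 0.5514 -0.2663  0.08  ]
k [ 0.4968 -0.2578  0.08  ]
b [ 0.4432 -0.25    0.08  ]
y [ 0.5549 -0.2625  0.08  ]
k [ 0.4973 -0.2585  0.08  ]
b [ 0.4456 -0.2464  0.08  ]
[[-0.0007 -0.9464  0.3229]
 [-0.0012  0.3229  0.9464]
 [-1.      0.0003 -0.0013]]
pepper [ 0.6696 -0.2324  0.08  ]
spice [ 0.6784 -0.371   0.08  ]
glass [0.562  0.1856 0.08  ]
tape [ 0.3428 -0.1398  0.08  ]
sesame [0.6945 0.1377 0.08  ]
```

Candidates for keys (top view): yellow (304,172), black (303,194) and blue (303,215) stand in the block. The pink decoy at (317,264) lies on the table and is not meant. The stand, lock and key positions agree between the two cameras to about 3 mm. I'll start with the blue key.

```bash
cat > plan.py <<'E'
import numpy as np,sys
from station import status
# usage: plan(x,y,z,yawdeg) waypoints ; prints rows in tool axes (tool assumed vertical)
L=(0.5093,-0.0237); LY=87.7; 
def plan(*wps,step=48,tstep=.14):
    s=status.sense(); from scipy.spatial.transform import Rotation as R
    M=R.from_quat(s['tool_rot']).as_matrix(); phi=np.arctan2(M[1,2],M[0,2]); p=s['tcp_pos']*1000
    print("from",p.round(1),"jaw",np.degrees(phi).round(1),"t",s['t'])
    rows=[]
    for w in wps:
        t=np.array(w[:3])*1000; tp=np.radians(w[3]) 
        n=max(1,int(np.ceil(max(np.linalg.norm(t-p)/step,abs(tp-phi)/tstep))))
        for i in range(n):
            d=(t-p)/(n-i); dphi=(tp-phi)/(n-i)
            c,sn=np.cos(phi),np.sin(phi)
            r=[-d[2],-sn*d[0]+c*d[1],c*d[0]+sn*d[1]]; r=[int(round(v)) for v in r]; a=round(-dphi,2)
            rows.append(r+[a]); p=p+np.array([-sn*r[1]+c*r[2],c*r[1]+sn*r[2],-r[0]]); phi-=a
    for i in range(0,len(rows),10): print(str(rows[i:i+10]).replace(' ',''))
E
python3 - <<'E'
from plan import *
plan((.42,.2,.23,81.4),(.4422,-.2491,.18,81.4),(.4422,-.2491,.10,81.4))
E
```

```text
from [201.6 591.1 230.7] jaw 71.2 t 0.2
[[0,-33,-30,np.float64(-0.02)],[0,-33,-31,np.float64(-0.02)],[0,-32,-31,np.float64(-0.02)],[0,-31,-32,np.float64(-0.02)],[0,-31,-32,np.float64(-0.02)],[0,-30,-33,np.float64(-0.02)],[0,-30,-34,np.float64(-0.01)],[0,-29,-34,np.float64(-0.02)],[0,-28,-35,np.float64(-0.01)],[1,-29,-35,np.float64(-0.02)]]
[[5,-9,-44,np.float64(0.0)],[5,-9,-44,np.float64(0.0)],[5,-9,-44,np.float64(0.0)],[5,-9,-44,np.float64(0.0)],[5,-9,-44,np.float64(0.0)],[5,-9,-44,np.float64(0.0)],[5,-9,-44,np.float64(0.0)],[5,-8,-44,np.float64(0.0)],[5,-9,-44,np.float64(0.0)],[5,-8,-45,np.float64(0.0)]]
[[40,0,0,np.float64(0.0)],[40,0,0,np.float64(0.0)]]
```

{"name": "arm_command", "arguments": {"series": [[[0,-33,-30,-0.02],[0,-33,-31,-0.02],[0,-32,-31,-0.02],[0,-31,-32,-0.02],[0,-31,-32,-0.02],[0,-30,-33,-0.02],[0,-30,-34,-0.01],[0,-29,-34,-0.02],[0,-28,-35,-0.01],[1,-29,-35,-0.02]]], "jaw": 50, "force": 70}}

```text
t: 1.2
tcp_pos: [0.421, 0.1984, 0.2305]
tool_rot: [-0.462, 0.535, 0.462, 0.536]
force: [1.0, 0.5, 0.0]
finger_gap: 0.497
```

{"name": "arm_command", "arguments": {"series": [[[5,-9,-44,0],[5,-9,-44,0],[5,-9,-44,0],[5,-9,-44,0],[5,-9,-44,0],[5,-9,-44,0],[5,-9,-44,0],[5,-8,-44,0],[5,-9,-44,0],[5,-8,-45,0]]]}}

```text
t: 2.2
tcp_pos: [0.442, -0.251, 0.1801]
tool_rot: [-0.461, 0.536, 0.461, 0.536]
force: [0.7, -0.1, -0.8]
finger_gap: 0.501
```

{"name": "arm_command", "arguments": {"series": [[[30,0,0,0],[30,0,0,0],[0,0,0,0]]]}}

```text
t: 2.5
tcp_pos: [0.4398, -0.2478, 0.1172]
tool_rot: [-0.458, 0.536, 0.464, 0.536]
force: [0.2, 0.4, -0.3]
finger_gap: 0.499
```

```bash
sed -i 's/round(-dphi,2)/float(round(-dphi,2))/' plan.py; python3 - <<'E'
from plan import *
from h import *
plan((.4422,-.2491,.0575,81.4),step=25)
a=crop(snapshot("top"),270,150,70,90,6.6);b=crop(snapshot("side"),225,150,70,90,6.6)
cv2.imwrite("pics/g1.png",np.hstack([a[:,:400],b[:,:400]]))
E
```

```text
from [ 439.8 -247.8  117.2] jaw 81.4 t 2.5
[[20,-1,0,-0.0],[20,-1,0,-0.0],[20,-1,-1,-0.0]]
```

View pics/g1.png

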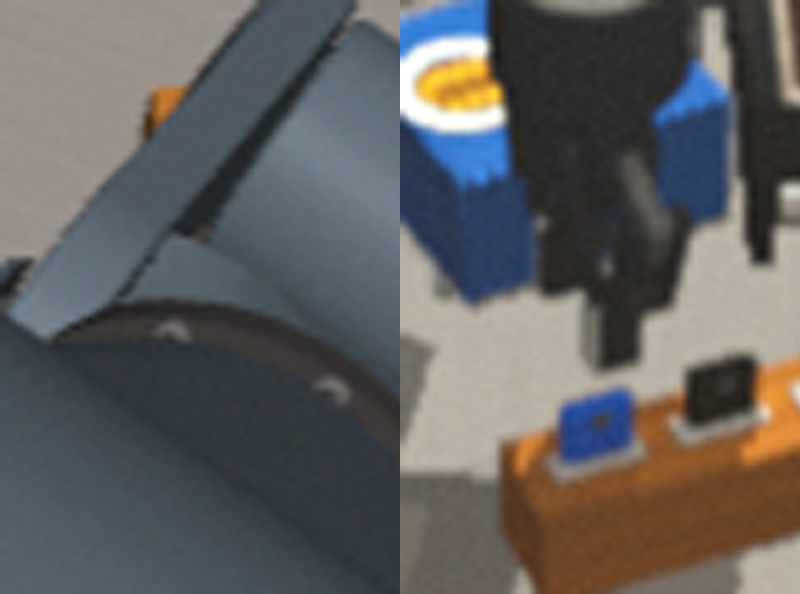

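The top view is blocked by the arm. In the side crop the near finger at about (613,360) stands over the blue head at (597,400), as planned, so I descend and grasp.

{"name": "arm_command", "arguments": {"series": [[[20,-1,0,0],[20,-1,0,0],[19,-1,0,0],[0,0,0,0]]]}}

```text
t: 3.0
tcp_pos: [0.4453, -0.2491, 0.0613]
tool_rot: [-0.461, 0.536, 0.462, 0.536]
force: [-1.0, -1.0, -0.1]
finger_gap: 0.498
```

{"name": "arm_command", "arguments": {"series": [[[0,0,0,0],[0,0,0,0],[0,0,0,0],[0,0,0,0],[0,0,0,0]]], "jaw": 0}}

```text
t: 3.5
tcp_pos: [0.4461, -0.2502, 0.063]
tool_rot: [-0.463, 0.536, 0.46, 0.536]
force: [0.7, 0.5, 6.7]
finger_gap: 0.102
```

{"name": "arm_command", "arguments": {"series": [[[0,0,0,0]]]}}

```text
t: 3.6
tcp_pos: [0.4461, -0.2502, 0.063]
tool_rot: [-0.463, 0.536, 0.46, 0.536]
force: [-0.7, 0.7, 6.7]
finger_gap: 0.102
```

```bash
python3 - <<'E'
from h import *
for i in range(3):
    im=snapshot("side"); s=status.sense(); print(s['tcp_pos'].round(4),s['force'].round(1),s['ft_torque'].round(2),s['qd'].round(3))
cv2.imwrite("pics/g2.png",crop(im,225,150,70,90,6))
E
```

```text
[ 0.4461 -0.2502  0.063 ] [0.2 0.8 7. ] [0.18 0.01 0.05] [-0.     0.    -0.001 -0.002  0.001 -0.001]
[ 0.4461 -0.2502  0.063 ] [-0.   0.2  7.7] [0.19 0.04 0.06] [-0.001 -0.002  0.001  0.001 -0.002  0.002]
[ 0.4461 -0.2502  0.063 ] [0.3 1.2 6.9] [ 0.2  -0.05  0.04] [ 0.001 -0.     0.     0.    -0.    -0.001]
```

View pics/g2.png

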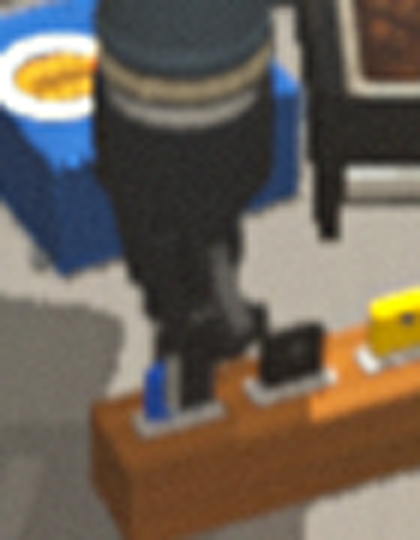

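Fingers are on the head just above the flange, but about 3 mm off in +x. I re-grip centred.

{"name": "arm_command", "arguments": {"series": [[[0,0,0,0],[-2,3,0,0],[0,0,0,0]]], "jaw": 25}}

```text
t: 4.05
tcp_pos: [0.4417, -0.2489, 0.0636]
tool_rot: [-0.461, 0.536, 0.462, 0.536]
force: [0.1, -0.4, 0.2]
finger_gap: 0.25
```

{"name": "arm_command", "arguments": {"series": [[[0,0,0,0],[0,0,0,0],[0,0,0,0],[0,0,0,0]]], "jaw": 0}}

```text
t: 4.45
tcp_pos: [0.442, -0.2491, 0.0635]
tool_rot: [-0.461, 0.536, 0.462, 0.536]
force: [-1.8, -0.6, 5.7]
finger_gap: 0.1
```

```bash
python3 - <<'E'
from plan import *
s=status.sense();print(s['force'].round(1))
plan((.4433,-.25,.19,81.4),(*L,.19,87.7))
E
```

```text
[-1.8 -0.6  5.7]
from [ 442.  -249.1   63.5] jaw 81.5 t 4.45
[[-42,0,0,0.0],[-42,-1,0,0.0],[-42,0,-1,0.0],[0,-6,47,-0.02],[0,-7,47,-0.02],[0,-9,46,-0.02],[0,-9,46,-0.02],[0,-10,46,-0.03]]
```

```bash
python3 - <<'E'
from h import *
kx=np.array([.989,-.149,0]);ky=np.array([.149,.989,0]);t=np.array([.4461,-.2502,.063])
for n,d in dict(tipouter=t-ky*.0195,outR=t-ky*.0195+kx*.011,outL=t-ky*.0195-kx*.011,inL=t-ky*.005-kx*.011,fl=np.array([.4430,-.2497,.054])-ky*.007,flL=np.array([.4430,-.2497,.054])-ky*.007-kx*.02).items():
    print(n,((w2px("side",d)[0]-[225,150]+.5)*6-.5).round())
E
```

```text
tipouter [200. 426.]
outR [223. 419.]
outL [177. 433.]
inL [164. 412.]
fl [182. 424.]
flL [141. 437.]
```

{"name": "arm_command", "arguments": {"series": [[[0,0,0,0],[5,-1,0,0],[0,0,0,0]]], "jaw": 25}}

```text
t: 4.75
tcp_pos: [0.4431, -0.2491, 0.0575]
tool_rot: [-0.461, 0.536, 0.462, 0.536]
force: [-0.1, 0.4, 0.2]
finger_gap: 0.247
```

{"name": "arm_command", "arguments": {"series": [[[0,0,0,0],[0,0,0,0],[0,0,0,0],[0,0,0,0]]], "jaw": 0}}

```text
t: 5.15
tcp_pos: [0.4431, -0.2492, 0.0583]
tool_rot: [-0.461, 0.536, 0.462, 0.536]
force: [1.0, 1.2, 0.8]
finger_gap: 0.106
```

{"name": "arm_command", "arguments": {"series": [[[-30,0,0,0],[-45,0,0,0],[-45,0,0,0],[-10,0,0,0],[0,-6,47,-0.02],[0,-7,47,-0.02],[0,-9,46,-0.02],[0,-9,46,-0.02],[0,-10,46,-0.03],[0,0,0,0]]]}}

```text
t: 6.15
tcp_pos: [0.5091, -0.0177, 0.1877]
tool_rot: [-0.491, 0.508, 0.493, 0.508]
force: [-0.1, -1.9, 0.6]
finger_gap: 0.104
```

```bash
python3 - <<'E'
from plan import *
from h import *
im=snapshot("side")
cv2.imwrite("pics/g3.png",crop(im,210,90,70,100,6))
plan((*L,.135,87.7),step=30)
E
```

```text
from [508.8 -20.1 187.7] jaw 88.1 t 6.2
[[26,0,-2,0.0],[27,-1,-2,0.01]]
```

View pics/g3.png

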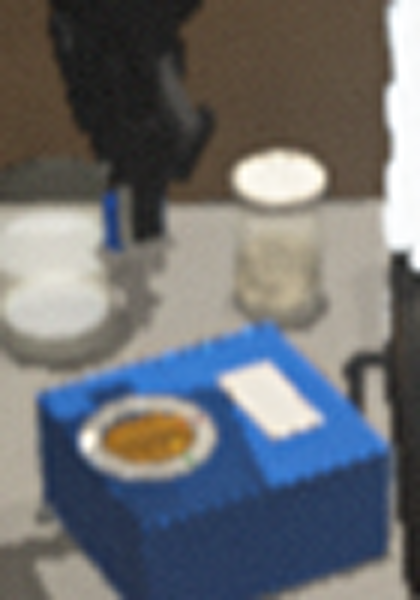

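The blue key is gripped, with its head showing at (110,220), above the lock bezel at (148,437). I lower it toward the keyway.

{"name": "arm_command", "arguments": {"series": [[[25,0,0,0],[20,0,0,0.01],[0,0,0,0],[0,0,0,0]]]}}

```text
t: 6.6
tcp_pos: [0.5087, -0.024, 0.143]
tool_rot: [-0.487, 0.513, 0.488, 0.512]
force: [0.1, -0.1, 0.1]
finger_gap: 0.104
```

```bash
python3 - <<'E'
from plan import *
plan((*L,.080,87.7),step=12)
E
```

```text
from [508.7 -24.  143. ] jaw 87.1 t 6.6
[[10,0,0,-0.0],[11,0,0,-0.0],[10,0,0,-0.0],[11,0,0,-0.0],[10,0,0,-0.01],[11,-1,0,-0.0]]
```

{"name": "arm_command", "arguments": {"series": [[[10,0,0,0],[8,0,0,0],[5,0,0,0],[5,0,0,0]]]}}

```text
t: 7.0
tcp_pos: [0.5091, -0.023, 0.1149]
tool_rot: [-0.488, 0.512, 0.488, 0.512]
force: [0.2, 0.3, 0.1]
finger_gap: 0.102
```

{"name": "arm_command", "arguments": {"series": [[[10,0,0,0],[10,0,0,0],[8,0,0,0],[0,0,0,0]]]}}

```text
t: 7.4
tcp_pos: [0.5082, -0.0227, 0.0859]
tool_rot: [-0.487, 0.513, 0.489, 0.512]
force: [-0.3, 0.5, 0.6]
finger_gap: 0.106
```

{"name": "arm_command", "arguments": {"series": [[[4,0,0,0],[2,0,0,0],[0,0,0,0]]]}}

```text
t: 7.7
tcp_pos: [0.5092, -0.023, 0.0812]
tool_rot: [-0.488, 0.512, 0.488, 0.512]
force: [-0.5, -0.7, -0.3]
finger_gap: 0.108
```

{"name": "arm_command", "arguments": {"series": [[[2,0,0,0],[0,0,0,0]]]}}

```text
t: 7.9
tcp_pos: [0.5094, -0.023, 0.0809]
tool_rot: [-0.488, 0.512, 0.487, 0.512]
force: [-1.6, -0.1, 9.2]
finger_gap: 0.101
```

Home, with 9 N of contact at the expected height. Now I turn it clockwise gently.

{"name": "arm_command", "arguments": {"series": [[[0,0,0,0.08],[0,0,0,0.08],[0,0,0,0.08],[0,0,0,0.08],[0,0,0,0]]]}}

```text
t: 8.4
tcp_pos: [0.5097, -0.0233, 0.0809]
tool_rot: [-0.402, 0.582, 0.4, 0.583]
force: [-1.5, 0.0, 9.6]
finger_gap: 0.104
```

```bash
python3 - <<'E'
from plan import *
s=status.sense();print(s['force'].round(1),s['ft_torque'].round(2));plan()
E
```

```text
[-1.5  0.   9.6] [-0.04  0.36  0.64]
from [509.7 -23.3  80.9] jaw 69.1 t 8.4
```

{"name": "arm_command", "arguments": {"series": [[[0,0,0,0.05],[0,0,0,0]]]}}

```text
t: 8.6
tcp_pos: [0.5097, -0.0233, 0.0809]
tool_rot: [-0.388, 0.592, 0.386, 0.592]
force: [-1.4, 1.5, 10.3]
finger_gap: 0.103
```

```bash
python3 - <<'E'
from plan import *
s=status.sense();print(s['force'].round(1),s['ft_torque'].round(2));plan()
E
```

```text
[-1.4  1.5 10.3] [0.06 0.35 1.05]
from [509.7 -23.3  80.9] jaw 66.3 t 8.6
```

Torque climbs 0.64 → 1.05 N·m over 0.05 rad, so this is a hard stop: the blue key is wrong. I turn it back to shut, centre it and lift.

{"name": "arm_command", "arguments": {"series": [[[0,0,0,-0.13],[0,0,0,-0.13],[0,0,0,-0.13],[0,0,0,-0.12],[0,0,0,0]]]}}

```text
t: 9.1
tcp_pos: [0.5102, -0.0236, 0.0809]
tool_rot: [0.524, -0.476, -0.522, -0.477]
force: [-0.9, -1.2, 8.3]
finger_gap: 0.102
```

```bash
python3 - <<'E'
from plan import *
s=status.sense();print(s['force'].round(1),s['ft_torque'].round(2));plan()
E
```

```text
[-0.9 -1.2  8.3] [-0.22  0.27 -0.1 ]
from [510.2 -23.6  80.9] jaw 95.3 t 9.1
```

{"name": "arm_command", "arguments": {"series": [[[0,0,0,-0.05],[0,0,0,0]]]}}

```text
t: 9.3
tcp_pos: [0.5102, -0.0236, 0.0809]
tool_rot: [0.535, -0.464, -0.533, -0.464]
force: [-1.1, -1.6, 9.1]
finger_gap: 0.104
```

```bash
python3 - <<'E'
from plan import *
s=status.sense();print(s['force'].round(1),s['ft_torque'].round(2));plan()
E
```

```text
[-1.1 -1.6  9.1] [-0.36  0.29 -0.6 ]
from [510.2 -23.6  80.9] jaw 98.0 t 9.3
```

{"name": "arm_command", "arguments": {"series": [[[-2,0,0,0.06],[0,0,0,0.06],[0,0,0,0.05],[0,0,0,0]]]}}

```text
t: 9.7
tcp_pos: [0.5093, -0.023, 0.0816]
tool_rot: [-0.493, 0.507, 0.493, 0.507]
force: [0.7, -0.2, -0.3]
finger_gap: 0.104
```

{"name": "arm_command", "arguments": {"series": [[[-8,0,0,0],[-10,0,0,0],[0,0,0,0]]]}}

```text
t: 10.0
tcp_pos: [0.5104, -0.0232, 0.101]
tool_rot: [-0.494, 0.506, 0.492, 0.508]
force: [0.6, -0.1, -0.4]
finger_gap: 0.102
```

```bash
python3 - <<'E'
from plan import *
plan((.5104,-.0232,.185,88),(.418,-.4264,.185,85.3),(.418,-.4264,.066,85.3))
E
```

```text
from [510.4 -23.2 101. ] jaw 88.4 t 10.0
[[-42,0,0,0.0],[-42,0,0,0.01],[0,9,-45,0.0],[0,8,-45,0.01],[0,8,-45,0.0],[0,8,-45,0.01],[0,8,-45,0.0],[0,8,-46,0.01],[0,7,-46,0.0],[0,7,-45,0.01]]
[[0,7,-46,0.0],[40,0,0,0.0],[39,0,0,0.0],[40,0,0,0.0]]
```

{"name": "arm_command", "arguments": {"series": [[[-42,0,0,0],[-42,0,0,0.01],[0,9,-45,0],[0,8,-45,0.01],[0,8,-45,0],[0,8,-45,0.01],[0,8,-45,0],[0,8,-46,0.01],[0,7,-46,0],[0,7,-45,0.01]]]}}

```text
t: 11.0
tcp_pos: [0.426, -0.383, 0.1836]
tool_rot: [-0.48, 0.519, 0.48, 0.519]
force: [0.5, -1.0, -0.8]
finger_gap: 0.102
```

{"name": "arm_command", "arguments": {"series": [[[0,7,-46,0],[30,0,0,0],[40,0,0,0],[35,0,0,0],[10,0,0,0],[0,0,0,0],[0,0,0,0]]]}}

```text
t: 11.7
tcp_pos: [0.4169, -0.4272, 0.0696]
tool_rot: [-0.481, 0.519, 0.479, 0.519]
force: [0.8, -0.0, -0.4]
finger_gap: 0.098
```

{"name": "arm_command", "arguments": {"series": [[[6,0,0,0],[3,0,0,0],[0,0,0,0]]]}}

```text
t: 12.0
tcp_pos: [0.4163, -0.4265, 0.0598]
tool_rot: [-0.48, 0.519, 0.48, 0.519]
force: [-0.4, 0.7, -0.2]
finger_gap: 0.102
```

{"name": "arm_command", "arguments": {"series": [[[0,0,0,0],[0,0,0,0],[0,0,0,0]]], "jaw": 40}}

```text
t: 12.3
tcp_pos: [0.4163, -0.4265, 0.0596]
tool_rot: [-0.48, 0.519, 0.48, 0.519]
force: [0.5, 0.6, 0.2]
finger_gap: 0.399
```

```bash
python3 - <<'E'
from plan import *
plan((.417,-.4272,.165,85.3),(.4975,-.2574,.165,81.4),(.4975,-.2574,.105,81.4))
E
```

```text
from [ 416.3 -426.5   59.6] jaw 85.5 t 12.3
[[-35,0,0,0.0],[-35,0,0,0.0],[-35,-1,-1,0.0],[0,-17,44,0.02],[0,-16,44,0.02],[0,-15,45,0.02],[0,-13,45,0.01],[30,0,0,0.0],[30,0,0,0.0]]
```

{"name": "arm_command", "arguments": {"series": [[[-35,0,0,0],[-35,0,0,0],[-35,-1,-1,0],[0,-17,44,0.02],[0,-16,44,0.02],[0,-15,45,0.02],[0,-13,45,0.01],[30,0,0,0],[30,0,0,0],[0,0,0,0]]]}}

```text
t: 13.3
tcp_pos: [0.495, -0.2547, 0.1013]
tool_rot: [-0.459, 0.536, 0.464, 0.535]
force: [-0.8, -0.3, 0.1]
finger_gap: 0.399
```

{"name": "arm_command", "arguments": {"series": [[[0,0,0,0],[0,0,0,0]]]}}

```text
t: 13.5
tcp_pos: [0.4978, -0.2581, 0.1056]
tool_rot: [-0.462, 0.536, 0.46, 0.536]
force: [-0.5, -0.1, 0.2]
finger_gap: 0.397
```

```bash
python3 - <<'E'
from plan import *
from h import *
plan((.4975,-.2574,.0578,81.4),step=22)
cv2.imwrite("pics/t1.png",np.hstack([crop(snapshot("side"),225,170,80,80,5),crop(snapshot("top"),330,145,80,80+10,5)[50:]]))
E
```

```text
from [ 497.8 -258.1  105.6] jaw 81.4 t 13.5
[[16,0,0,0.0],[16,0,0,0.0],[16,0,1,0.0]]
```

View pics/t1.png

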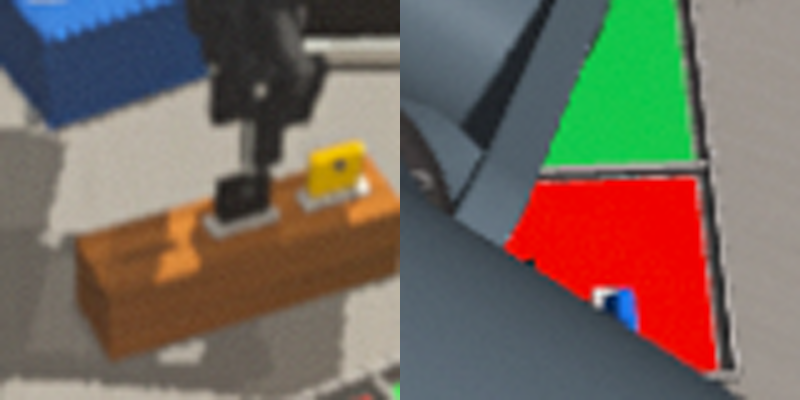

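The blue key is in the red half (head at about crop (625,310)). The black one is under the fingers, so I grasp it.

{"name": "arm_command", "arguments": {"series": [[[16,0,0,0],[16,0,0,0],[16,0,0,0],[0,0,0,0],[0,0,0,0]]]}}

```text
t: 14.1
tcp_pos: [0.4974, -0.2576, 0.0571]
tool_rot: [-0.462, 0.536, 0.461, 0.536]
force: [-0.4, -0.2, 0.5]
finger_gap: 0.398
```

{"name": "arm_command", "arguments": {"series": [[[0,0,0,0],[0,0,0,0],[0,0,0,0],[0,0,0,0]]], "jaw": 0}}

```text
t: 14.5
tcp_pos: [0.4978, -0.2576, 0.0576]
tool_rot: [-0.462, 0.536, 0.461, 0.536]
force: [-0.9, 0.5, 5.4]
finger_gap: 0.104
```

```bash
python3 - <<'E'
from plan import *
plan((.4975,-.2574,.185,81.4),(*L,.185,87.7),(*L,.143,87.7))
E
```

```text
from [ 497.8 -257.6   57.6] jaw 81.5 t 14.5
[[-42,0,0,0.0],[-43,0,0,0.0],[-42,0,0,0.0],[0,5,47,-0.02],[0,4,47,-0.02],[0,3,47,-0.02],[0,1,46,-0.02],[0,1,47,-0.03],[42,0,0,0.0]]
```

{"name": "arm_command", "arguments": {"series": [[[-30,0,0,0],[-45,0,0,0],[-45,0,0,0],[-7,5,47,-0.02],[0,4,47,-0.02],[0,3,47,-0.02],[0,1,46,-0.02],[0,1,47,-0.03],[25,0,0,0],[17,0,0,0]]]}}

```text
t: 15.5
tcp_pos: [0.5083, -0.0207, 0.141]
tool_rot: [-0.491, 0.509, 0.491, 0.509]
force: [0.5, -1.0, -0.7]
finger_gap: 0.1
```

{"name": "arm_command", "arguments": {"series": [[[0,0,0,0],[0,0,0,0],[0,0,0,0]]]}}

```text
t: 15.8
tcp_pos: [0.5093, -0.0234, 0.1421]
tool_rot: [-0.491, 0.509, 0.489, 0.51]
force: [-0.0, 0.2, 0.6]
finger_gap: 0.102
```

{"name": "arm_command", "arguments": {"series": [[[10,0,0,0],[8,0,0,0],[5,0,0,0],[5,0,0,0],[10,0,0,0],[10,0,0,0],[8,0,0,0],[0,0,0,0]]]}}

```text
t: 16.6
tcp_pos: [0.5085, -0.0228, 0.084]
tool_rot: [-0.49, 0.51, 0.491, 0.509]
force: [0.6, 0.2, -0.8]
finger_gap: 0.099
```

{"name": "arm_command", "arguments": {"series": [[[4,0,0,0],[2,0,0,0],[1,0,0,0],[0,0,0,0]]]}}

```text
t: 17.0
tcp_pos: [0.5087, -0.0228, 0.0804]
tool_rot: [-0.491, 0.509, 0.49, 0.51]
force: [-3.8, 0.7, 15.7]
finger_gap: 0.104
```

Home with 16 N. Turning clockwise.

{"name": "arm_command", "arguments": {"series": [[[0,0,0,0.08],[0,0,0,0.08],[0,0,0,0.08],[0,0,0,0.08],[0,0,0,0]]]}}

```text
t: 17.5
tcp_pos: [0.5087, -0.0229, 0.0805]
tool_rot: [-0.404, 0.581, 0.403, 0.581]
force: [-3.3, 1.2, 15.2]
finger_gap: 0.104
```

```bash
python3 - <<'E'
from plan import *
s=status.sense();print(s['force'].round(1),s['ft_torque'].round(2));plan()
E
```

```text
[-3.3  1.2 15.2] [0.07 0.56 0.5 ]
from [508.7 -22.9  80.5] jaw 69.6 t 17.5
```

{"name": "arm_command", "arguments": {"series": [[[0,0,0,0.06],[0,0,0,0]]]}}

```text
t: 17.7
tcp_pos: [0.5087, -0.0229, 0.0805]
tool_rot: [-0.388, 0.592, 0.386, 0.592]
force: [-2.8, 0.8, 14.9]
finger_gap: 0.098
```

```bash
python3 - <<'E'
from plan import *
s=status.sense();print(s['force'].round(1),s['ft_torque'].round(2));plan()
E
```

```text
[-2.8  0.8 14.9] [0.06 0.55 0.92]
from [508.7 -22.9  80.5] jaw 66.3 t 17.7
```

The black key also meets a hard stop (0.50 → 0.92 N·m). I turn it back, draw it out and put it in red; then yellow.

{"name": "arm_command", "arguments": {"series": [[[0,0,0,-0.14],[0,0,0,-0.14],[0,0,0,-0.14],[0,0,0,-0.13],[0,0,0,0]]]}}

```text
t: 18.2
tcp_pos: [0.5092, -0.0235, 0.0805]
tool_rot: [0.533, -0.466, -0.531, -0.466]
force: [-1.6, -3.4, 15.4]
finger_gap: 0.102
```

```bash
python3 - <<'E'
from plan import *
s=status.sense();print(s['force'].round(1),s['ft_torque'].round(2));plan()
E
```

```text
[-1.6 -3.4 15.4] [-0.36  0.55 -0.39]
from [509.2 -23.5  80.5] jaw 97.5 t 18.2
```

{"name": "arm_command", "arguments": {"series": [[[-3,0,0,0.06],[0,0,0,0.06],[0,0,0,0.05],[0,0,0,0],[-8,0,0,0],[-10,0,0,0],[0,0,0,0],[0,0,0,0]]]}}

```text
t: 19.0
tcp_pos: [0.5087, -0.0228, 0.0999]
tool_rot: [-0.491, 0.509, 0.49, 0.51]
force: [0.0, 0.6, -0.8]
finger_gap: 0.1
```

```bash
python3 - <<'E'
from plan import *
s=status.sense();print(s['force'].round(1),s['ft_torque'].round(2))
plan((.5093,-.023,.185,88),(.4719,-.4308,.185,85.3),(.4719,-.4308,.060,85.3))
E
```

```text
[ 0.   0.6 -0.8] [-0.05 -0.06 -0.06]
from [508.7 -22.8  99.9] jaw 87.8 t 19.0
[[-43,0,0,-0.0],[-42,-1,0,-0.0],[0,2,-45,0.0],[0,3,-46,0.01],[0,2,-45,0.0],[0,2,-46,0.01],[0,2,-45,0.0],[0,1,-46,0.01],[0,1,-45,0.0],[0,1,-46,0.01]]
[[0,1,-45,0.0],[42,0,0,0.0],[41,0,0,0.0],[42,0,0,0.0]]
```

{"name": "arm_command", "arguments": {"series": [[[-43,0,0,0],[-42,0,0,0],[0,2,-45,0],[0,3,-46,0.01],[0,2,-45,0],[0,2,-46,0.01],[0,2,-45,0],[0,1,-46,0.01],[0,1,-45,0],[0,1,-46,0.01]]]}}

```text
t: 20.0
tcp_pos: [0.4742, -0.3868, 0.1839]
tool_rot: [-0.479, 0.519, 0.48, 0.519]
force: [0.6, 0.6, -1.4]
finger_gap: 0.102
```

{"name": "arm_command", "arguments": {"series": [[[0,1,-45,0],[30,0,0,0],[40,0,0,0],[35,0,0,0],[12,0,0,0],[7,0,0,0],[0,0,0,0],[0,0,0,0]]]}}

```text
t: 20.8
tcp_pos: [0.4715, -0.4312, 0.0619]
tool_rot: [-0.481, 0.519, 0.479, 0.519]
force: [0.2, -1.1, -0.2]
finger_gap: 0.104
```

{"name": "arm_command", "arguments": {"series": [[[0,0,0,0],[0,0,0,0],[0,0,0,0]]], "jaw": 40}}

```text
t: 21.1
tcp_pos: [0.4709, -0.4308, 0.0614]
tool_rot: [-0.481, 0.519, 0.479, 0.519]
force: [-0.0, -0.6, 0.3]
finger_gap: 0.397
```

```bash
python3 - <<'E'
from plan import *
plan((.472,-.43,.165,85.3),(.5519,-.2656,.165,81.4),(.5519,-.2656,.105,81.4))
E
```

```text
from [ 470.9 -430.8   61.4] jaw 85.5 t 21.1
[[-35,0,0,0.0],[-34,0,0,0.0],[-35,-1,1,0.0],[0,-17,43,0.02],[0,-16,43,0.02],[0,-15,43,0.02],[0,-14,43,0.01],[30,0,0,0.0],[30,0,0,0.0]]
```

{"name": "arm_command", "arguments": {"series": [[[-35,0,0,0],[-34,0,0,0],[-35,-1,1,0],[0,-17,43,0.02],[0,-16,43,0.02],[0,-15,43,0.02],[0,-14,43,0.01],[30,0,0,0],[20,0,0,0],[10,0,0,0]]]}}

```text
t: 22.1
tcp_pos: [0.5513, -0.2638, 0.103]
tool_rot: [-0.461, 0.536, 0.463, 0.535]
force: [1.5, 0.2, 0.7]
finger_gap: 0.398
```

{"name": "arm_command", "arguments": {"series": [[[0,0,0,0],[0,0,0,0],[0,0,0,0]]]}}

```text
t: 22.4
tcp_pos: [0.5525, -0.2661, 0.1055]
tool_rot: [-0.462, 0.536, 0.46, 0.536]
force: [0.3, -0.6, 0.0]
finger_gap: 0.403
```

```bash
python3 - <<'E'
from plan import *
from h import *
plan((.5519,-.2656,.0578,81.4),step=22)
cv2.imwrite("pics/t2.png",np.hstack([crop(snapshot("side"),240,170,140,140,4.3)[:560,:],crop(snapshot("top"),335,145,45,130,4.3)[:560]]))
E
```

```text
from [ 552.5 -266.1  105.5] jaw 81.4 t 22.4
[[16,0,0,0.0],[16,0,0,0.0],[16,1,0,0.0]]Traceback (most recent call last):
  File "<stdin>", line 4, in <module>
    return _nx.concatenate(arrs, 1, dtype=dtype, casting=casting)
           ~~~~~~~~~~~~~~~^^^^^^^^^^^^^^^^^^^^^^^^^^^^^^^^^^^^^^^
ValueError: all the input array dimensions except for the concatenation axis must match exactly, but along dimension 0, the array at index 0 has size 560 and the array at index 1 has size 559
```

```bash
python3 - <<'E'
from h import *
cv2.imwrite("pics/t3.png",crop(snapshot("side"),240,170,140,140,4.2))
E
```

```text
(no output)
```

View pics/t3.png

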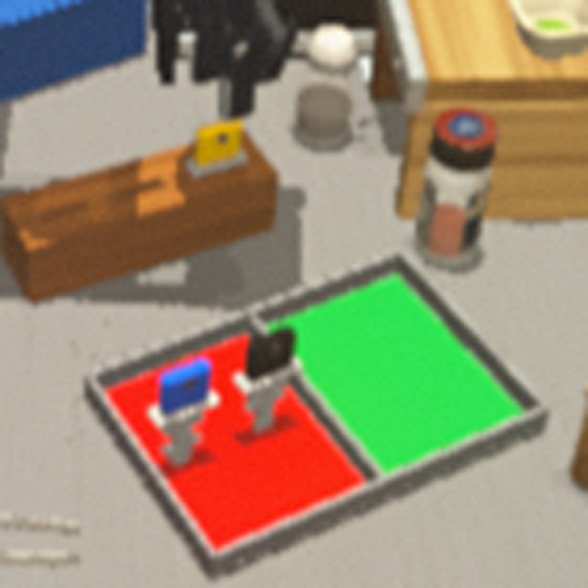

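Blue and black both stand upright in the red half (bases at about (180,462) and (262,428)). The yellow key is in the stand beneath the fingers.

{"name": "arm_command", "arguments": {"series": [[[16,0,0,0],[16,0,0,0],[16,1,0,0],[0,0,0,0],[0,0,0,0]]]}}

```text
t: 23.05
tcp_pos: [0.551, -0.2652, 0.0566]
tool_rot: [-0.461, 0.536, 0.461, 0.536]
force: [-0.5, -0.4, 0.2]
finger_gap: 0.401
```

{"name": "arm_command", "arguments": {"series": [[[0,0,0,0],[0,0,0,0],[0,0,0,0],[0,0,0,0]]], "jaw": 0}}

```text
t: 23.45
tcp_pos: [0.5517, -0.2655, 0.0576]
tool_rot: [-0.462, 0.536, 0.461, 0.536]
force: [-0.3, -0.6, 6.2]
finger_gap: 0.102
```

```bash
python3 - <<'E'
from plan import *
plan((.5519,-.2656,.185,81.4),(*L,.185,87.7),(*L,.143,87.7))
E
```

```text
from [ 551.7 -265.5   57.6] jaw 81.5 t 23.45
[[-42,0,0,0.0],[-43,0,0,0.0],[-42,0,0,0.0],[0,13,39,-0.02],[0,12,39,-0.02],[0,11,39,-0.02],[0,11,40,-0.02],[0,10,40,-0.01],[0,9,39,-0.02],[42,0,0,0.0]]
```

{"name": "arm_command", "arguments": {"series": [[[-30,0,0,0],[-45,0,0,0],[-45,0,0,0],[-7,13,39,-0.02],[0,12,39,-0.02],[0,11,39,-0.02],[0,11,40,-0.02],[0,10,40,-0.01],[0,9,39,-0.02],[25,0,0,0]]]}}

```text
t: 24.45
tcp_pos: [0.5087, -0.0192, 0.1603]
tool_rot: [-0.492, 0.507, 0.491, 0.509]
force: [0.1, 0.1, -0.8]
finger_gap: 0.101
```

{"name": "arm_command", "arguments": {"series": [[[17,0,0,0],[0,0,0,0],[0,0,0,0],[0,0,0,0]]]}}

```text
t: 24.85
tcp_pos: [0.5096, -0.0239, 0.142]
tool_rot: [-0.491, 0.509, 0.49, 0.51]
force: [0.8, -0.3, -0.4]
finger_gap: 0.104
```

{"name": "arm_command", "arguments": {"series": [[[10,0,0,0],[8,0,0,0],[5,0,0,0],[5,0,0,0],[10,0,0,0],[10,0,0,0],[8,0,0,0],[0,0,0,0]]]}}

```text
t: 25.65
tcp_pos: [0.5082, -0.0232, 0.0839]
tool_rot: [-0.489, 0.51, 0.491, 0.509]
force: [-0.1, -0.0, 0.3]
finger_gap: 0.1
```

{"name": "arm_command", "arguments": {"series": [[[4,0,0,0],[2,0,0,0],[1,0,0,0],[0,0,0,0]]]}}

```text
t: 26.05
tcp_pos: [0.5092, -0.0235, 0.0804]
tool_rot: [-0.491, 0.509, 0.49, 0.51]
force: [-2.4, 0.5, 15.2]
finger_gap: 0.102
```

{"name": "arm_command", "arguments": {"series": [[[0,0,0,0.08],[0,0,0,0.08],[0,0,0,0.08],[0,0,0,0.08],[0,0,0,0.06],[0,0,0,0]]]}}

```text
t: 26.65
tcp_pos: [0.5094, -0.0231, 0.0804]
tool_rot: [-0.385, 0.593, 0.384, 0.594]
force: [-2.8, 2.0, 14.7]
finger_gap: 0.104
```

```bash
python3 - <<'E'
from plan import *
s=status.sense();print(s['force'].round(1),s['ft_torque'].round(2));plan()
E
```

```text
[-2.8  2.  14.7] [0.37 0.49 0.02]
from [509.4 -23.1  80.4] jaw 65.9 t 26.65
```

Torque is near zero, so the yellow key turns freely. On to the stop.

{"name": "arm_command", "arguments": {"series": [[[0,0,0,0.12],[0,0,0,0.12],[0,0,0,0.12],[0,0,0,0.12],[0,0,0,0.12],[0,0,0,0.12],[0,0,0,0.12],[0,0,0,0.1],[0,0,0,0.05],[0,0,0,0]]]}}

```text
t: 27.65
tcp_pos: [0.5103, -0.023, 0.0804]
tool_rot: [-0.057, 0.703, 0.057, 0.706]
force: [-1.1, 3.1, 12.8]
finger_gap: 0.103
```

```bash
python3 - <<'E'
from plan import *
s=status.sense();print(s['force'].round(1),s['ft_torque'].round(2));plan()
E
```

```text
[-1.1  3.1 12.8] [ 0.51  0.1  -0.07]
from [510.3 -23.   80.4] jaw 9.2 t 27.65
```

{"name": "arm_command", "arguments": {"series": [[[0,0,0,0.06],[0,0,0,0.04],[0,0,0,0]]]}}

```text
t: 27.95
tcp_pos: [0.5103, -0.0232, 0.0804]
tool_rot: [-0.023, 0.705, 0.022, 0.708]
force: [-1.3, 2.9, 13.7]
finger_gap: 0.104
```

```bash
python3 - <<'E'
from plan import *
s=status.sense();print(s['force'].round(1),s['ft_torque'].round(2));plan()
E
```

```text
[-1.3  2.9 13.7] [0.48 0.21 0.33]
from [510.3 -23.2  80.4] jaw 3.6 t 27.95
```

{"name": "arm_command", "arguments": {"series": [[[0,0,0,0.05],[0,0,0,0],[0,0,0,0]]]}}

```text
t: 28.25
tcp_pos: [0.5103, -0.0233, 0.0804]
tool_rot: [-0.006, 0.706, 0.005, 0.708]
force: [-0.6, 2.8, 12.4]
finger_gap: 0.104
```

```bash
python3 - <<'E'
from plan import *
s=status.sense();print(s['force'].round(1),s['ft_torque'].round(2));plan()
E
```

```text
[-0.6  2.8 12.4] [0.51 0.15 0.87]
from [510.3 -23.3  80.4] jaw 0.9 t 28.25
```

At the stop (0.87 N·m): fully open. I unload, centre in the play and draw the key out.

{"name": "arm_command", "arguments": {"series": [[[-3,0,0,-0.06],[0,0,0,-0.08],[0,0,0,-0.07],[0,0,0,0]]]}}

```text
t: 28.65
tcp_pos: [0.5092, -0.0234, 0.0816]
tool_rot: [-0.078, 0.703, 0.078, 0.703]
force: [-0.5, 0.2, -0.2]
finger_gap: 0.097
```

{"name": "arm_command", "arguments": {"series": [[[-8,0,0,0],[-10,0,0,0],[0,0,0,0],[0,0,0,0]]]}}

```text
t: 29.05
tcp_pos: [0.5091, -0.0235, 0.1]
tool_rot: [-0.078, 0.702, 0.078, 0.703]
force: [0.3, 0.1, -0.6]
finger_gap: 0.102
```

```bash
python3 - <<'E'
from plan import *
s=status.sense();print(s['force'].round(1),s['ft_torque'].round(2))
plan((.51,-.0232,.2,13),(.5586,-.438,.2,85.3),(.5586,-.438,.06,85.3))
E
```

```text
[ 0.3  0.1 -0.6] [ 0.01 -0.07  0.02]
from [509.1 -23.5 100. ] jaw 12.7 t 29.05
[[-33,0,0,-0.0],[-34,0,0,-0.0],[-33,0,1,-0.01],[0,-46,-5,-0.14],[0,-45,-12,-0.14],[0,-43,-18,-0.14],[0,-40,-24,-0.14],[0,-36,-29,-0.14],[0,-32,-34,-0.14],[0,-27,-38,-0.14]]
[[0,-21,-41,-0.14],[0,-15,-43,-0.14],[47,0,0,0.0],[46,0,0,0.0],[47,0,0,0.0]]
```

{"name": "arm_command", "arguments": {"series": [[[-33,0,0,0],[-34,0,0,0],[-33,0,1,0],[0,-46,-5,-0.14],[0,-45,-12,-0.14],[0,-43,-18,-0.14],[0,-40,-24,-0.14],[0,-36,-29,-0.14],[0,-32,-34,-0.14],[0,-27,-38,-0.14]]]}}

```text
t: 30.05
tcp_pos: [0.5429, -0.3477, 0.1988]
tool_rot: [-0.4, 0.583, 0.401, 0.583]
force: [0.6, -0.1, -0.6]
finger_gap: 0.097
```

{"name": "arm_command", "arguments": {"series": [[[0,-21,-41,-0.14],[0,-15,-43,-0.14],[30,0,0,0],[40,0,0,0],[0,0,0,0],[0,0,0,0]]]}}

```text
t: 30.65
tcp_pos: [0.5523, -0.4365, 0.1284]
tool_rot: [-0.475, 0.522, 0.478, 0.522]
force: [-0.1, -0.5, -0.7]
finger_gap: 0.099
```

```bash
python3 - <<'E'
from plan import *
from h import *
plan((.5586,-.438,.0605,85.3),step=25)
E
```

```text
from [ 552.3 -436.5  128.4] jaw 84.8 t 30.65
[[23,-2,0,-0.0],[22,-2,0,-0.0],[23,-2,-1,-0.01]]
```

{"name": "arm_command", "arguments": {"series": [[[25,-2,0,0],[22,-2,0,0],[15,-1,0,0],[5,0,0,0],[0,0,0,0],[0,0,0,0]]]}}

```text
t: 31.25
tcp_pos: [0.5586, -0.4384, 0.0638]
tool_rot: [-0.478, 0.522, 0.476, 0.522]
force: [-0.5, 0.6, 0.3]
finger_gap: 0.106
```

{"name": "arm_command", "arguments": {"series": [[[1,0,0,0],[0,0,0,0]]]}}

```text
t: 31.45
tcp_pos: [0.5583, -0.4382, 0.0623]
tool_rot: [-0.477, 0.522, 0.476, 0.522]
force: [-0.1, -0.1, 0.1]
finger_gap: 0.101
```

{"name": "arm_command", "arguments": {"series": [[[0,0,0,0],[0,0,0,0],[0,0,0,0]]], "jaw": 40}}

```text
t: 31.75
tcp_pos: [0.558, -0.4379, 0.0615]
tool_rot: [-0.477, 0.522, 0.476, 0.522]
force: [0.4, 0.1, -0.7]
finger_gap: 0.405
```

{"name": "arm_command", "arguments": {"series": [[[-20,0,0,0],[-40,0,0,0],[-40,0,0,0],[-40,0,0,0],[0,0,45,0],[0,0,45,0],[0,0,45,0],[0,0,45,0],[0,0,45,0],[0,0,0,0]]]}}

```text
t: 32.75
tcp_pos: [0.5779, -0.2074, 0.2013]
tool_rot: [-0.477, 0.521, 0.48, 0.521]
force: [0.5, -0.0, 0.2]
finger_gap: 0.402
```

```bash
python3 - <<'E'
from h import *
a=crop(snapshot("side"),210,130,170,180,3.3);b=crop(snapshot("top"),175,150,60,80,3.3)
c=np.zeros((a.shape[0],a.shape[1]+b.shape[1],3),np.uint8);c[:,:a.shape[1]]=a;c[:b.shape[0],a.shape[1]:]=b
cv2.imwrite("pics/f.png",c)
E
```

```text
(no output)
```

View pics/f.png

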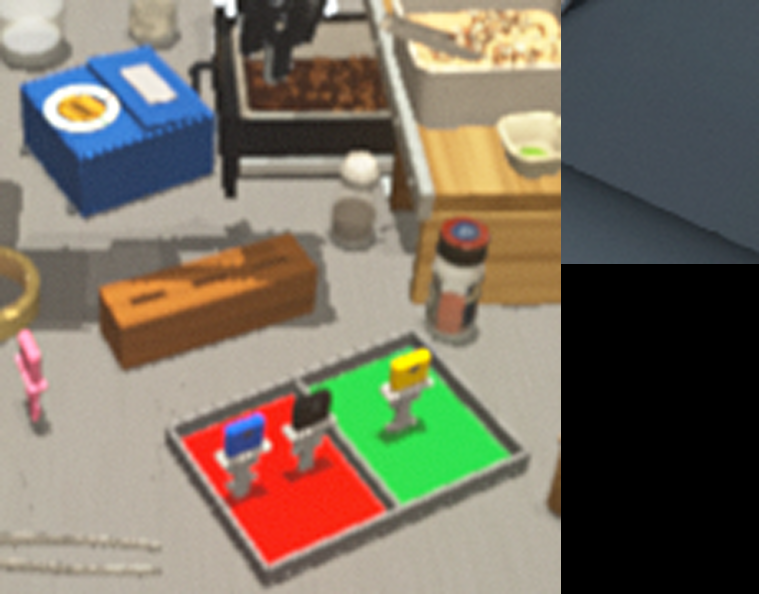

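Yellow stands in the green half (base about (400,430)), with blue and black in the red half. The lid's front edge is up and the gripper is clear and empty.

{"name": "arm_command", "arguments": {"series": [[[0,0,0,0],[0,0,0,0],[0,0,0,0]]]}}

```text
t: 33.15
tcp_pos: [0.5784, -0.2152, 0.2012]
tool_rot: [-0.476, 0.523, 0.476, 0.523]
force: [0.2, -0.8, -0.3]
finger_gap: 0.4
```

```bash
python3 -c "
from station import ticket;print(ticket.sign_off())"
```

```text
the job is handed in; nothing more can be done
None
```

The yellow key (key_a) opened the lock; it now stands in the green half of the tray, and the job was handed in at about 33 s.

- **Blue and black keys:** each went fully home but hit a hard stop, with torque climbing to about 1 N·m after some 0.37 rad of turning. Each was turned back, drawn out and put in the red half.
- **Yellow key:** it turned freely to the end stop (tool turned about 1.5 rad including play, 0.87 N·m at the stop), then drew out without force.

**Last checks:** the final side picture shows yellow upright in green, blue and black upright in red, the stand empty, the lid's front edge popped up, and the visible bystanders apparently unmoved. The gripper was clear, with contact forces below 1 N.

**Not confirmed:** the arm blocked the top view of the lock, so I judged the latch open from the torque at the stop and the raised lid, not from the red dot. I compared the bystanders only by eye; their positions were not measured again.

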